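# Bolt the hatch of the parts locker

## Task

Lock the hatch of the low parts locker with its barrel bolt: raise the bolt's handle, slide the bolt across until the handle is over the notch in the keeper, and turn the handle fully down into the notch, then let go. Feel for the notch gently: do not press the handle hard on the keeper or the guide rail, and do not disturb the other things.

Things in the scene. Friction and masses are not known exactly. Their poses are not given: they have to be found in the camera images.
- locker: low white parts locker fixed to the bench, 280 (its x) x 400 (its y) x 90 mm high, origin under its centre. Its top is a green hatch (y < 0) and a bare metal strip (y > 0), with the seam at y = 0. On the hatch lies a steel barrel bolt, axis parallel to the locker's y at x = 10 mm, z = 124 mm (34 mm above the lid), thrown towards +y across the seam into a steel keeper on the strip.
- seam (a point): point of the lid on the seam, under the bolt axis; axes as the locker's. The keeper, past it, is a steel bar in line with the guide rail (45 mm in front of the bolt axis, -x) with one open notch 13 mm wide for the 10 mm square handle arm between two lugs of one height, 36 and 40 mm long; behind it a staple for the bolt's tip. It is screwed on by eye: the notch centre lies 0 to 34 mm past the seam (+y), not measured.
- handle_grip (a point): centre of the grip at the end of the bolt's handle: a plain steel cylinder 22 mm thick and 30 mm long, its axis parallel to the bolt, 80 mm out from the bolt axis on a straight arm of 10 x 10 mm square steel bar. Its y axis is the bolt's direction of throw; its x axis points from the grip to the bolt axis.
- bolt (a joint): slide of the bolt in m towards the locker's +y: 0 is drawn back (handle arm at y = -60 mm in the locker's frame), 0.104 is its limit. The keeper notch's centre is somewhere from 0.060 to 0.094; nothing stops the slide there: the raised arm passes over it. About 3 N of friction; it stays where it is left.
- turn (a joint): angle of the handle about the bolt axis in rad: 0 is down, level, pointing to the locker's -x side; grows as it is raised, to 1.45 (nearly upright). Stiff (0.1 N m): it stays where it is left. Beyond 0.012 of slide the guide rail, then the keeper's lugs (tops 18 mm above the bolt axis, 45 mm in front of it) hold it above about 0.48, except in the keeper notch.
- handle: the handle as a whole, arm and grip; origin on the bolt axis where the arm meets the bolt, x and y axes as for the grip
- carton: small plain cardboard box, 55 x 75 x 45 mm, standing on the locker's lid behind the bolt; origin at the centre of its underside
- window_handle: loose white window handle, 28 x 138 mm and 46 mm high, lying on the locker's lid behind the bolt; origin under its base plate
- spray: spray can, 52 mm across, 150 mm high, standing on the bench to the right of the locker (-y); origin at the centre of its foot
- screwdriver: screwdriver lying on the bench to the right of the locker; origin under its middle
- screw_cup: small black open cup, 76 mm across, 60 mm high, on the bench to the left of the locker (+y); origin at the centre of its foot
- hinge: flat aluminium door hinge, 79 x 90 x 12 mm, lying on the bench to the left; origin under its middle
- offcut: offcut of aluminium bar, 40 x 120 x 25 mm, lying on the bench to the left; origin under its middle

How it is judged:
On the way, in this order (a step that is already met when the one before it is completed fails the run):
1. the handle is raised clear of the guide rail (value of joint turn above 0.6 rad), for 0.1 s.
2. the bolt is slid across, handle still up (value of joint bolt above 0.055 m and value of joint turn above 0.4 rad), for 0.1 s.
At the end, for the whole second after the job is handed in: the bolt is thrown (slide above 0.055 m) with its handle down in the keeper notch (angle below 0.15 rad) and at rest (value of joint bolt above 0.055 m and value of joint turn below 0.15 rad and velocity of joint turn between -0.05 and 0.05 rad/s); the robot touches nothing.
It fails at once if the handle is pressed against the keeper with more than 25 N (contact force between handle and keeper above 25 N).
It fails at once if the handle is pressed against the guide rail with more than 25 N (contact force between handle and bolt_plate_c1 above 25 N).
It fails at once if another thing on the bench or the locker is moved by more than 25 mm (distance of any of carton, window_handle, spray, screwdriver, screw_cup, hinge, offcut from where it was at the start of the episode above 0.025 m).
It also fails if it takes over 72 s, if anything falls off the work surface, if the arm or the gripper's body presses on something with over 40 N, if the wrist force passes 120 N, or if a joint passes its speed limit or range.

## Robot

A 6-joint arm with a two-finger parallel gripper is mounted at the origin on the work surface. World frame = base frame: x ahead of the robot, y to its left, z up, the work surface at z = 0. Lengths are in m, angles in rad, forces in N, time in s.
With the tool pointing down it reaches from about 0.3 to 0.775 m from the base axis. Payload 14.6 kg.
Tool frame: the origin (TCP) lies midway between the tips of the shut fingers; the grasp point (between the pads) lies 19 mm behind it (ctrl.pinch_z is the distance from the TCP to the grasp point, in m); z points along the fingers, y is the line along which they close (so a half turn about z gives the same grasp; the last joint's range is limited). The gripper opens to 94 mm and grips with 3 to 60 N. Pads are 16 mm wide; open, the fingers measure 119 mm over their backs; the gripper's body (75 mm by 177 mm) begins 78 mm behind the grasp point.
Start: joints at [-1.173, 0.3, 1.521, -0, 1.321, -0.067], TCP at [0.247, -0.492, 0.205] pointing down, gripper open.
Joint ranges: [-3.03, 3.03], [-0.79, 2.21], [0.23, 2.52], [-1.04, 4.18], [0, 3.07], [-2.55, 2.55]. Speed limits (rad/s): [2.22, 2.22, 2.57, 3.14, 3.14, 3.14].

## Interface

Orientations are given as [roll, pitch, yaw] about the fixed x, y, z axes, in that order (R = Rz(yaw) Ry(pitch) Rx(roll)).
In Python, from station import ctrl gives the robot as it stands.
- The arm moves only by the tool jog_arm, never from a script. Its argument "motion" is a list of rows, each a list of 7 numbers: the shift along the tool's x, y, z in m, then the turn, a rotation vector about the tool's x, y, z in rad, then the opening, from -1 (shut) to 1 (fully open). In form: [[tx, ty, tz, rx, ry, rz, gripper], ...]. A call has 1 to 5 rows; each row shifts and turns the commanded pose from where the row before left it, along the tool's axes as they then stand; what a row does not reach is not made up. A row lasts 1/10 s, in which the tool goes at most 50 mm and 8.59 degrees, less where a joint would pass 70% of its speed; a pose out of reach is approached as far as the arm can. A call is refused whole if a number of a shift passes 0.05 or a number of a turn 0.15, either way. A call with a gripper value outside its range is refused whole. The fingers move at their own pace and stop on an object; "squeeze" is the grip in N (left out, the last holds). Time passes only in rows, so rows that do not move let the fingers close. It gives the time, the measured TCP pose, the force, the opening and the grip force at its end, in the units of the state.
- ctrl.get_obs(): the state, without advancing time (a new reading comes with each control period).
- ctrl.camera(name): name is "scene" or "top"; returns the picture (400x640x3 uint8, red, green, blue); there is no depth.
- ctrl.camera_model(name): a dict with "intrinsics" (3x3 intrinsics, pixels), "rvec" (rotation vector, rad) and "tvec" (3), from world to camera coordinates, as OpenCV has them. Camera axes: x right, y down, z forward; pixel columns grow to the right and rows downward; lengths in m; the calibration is good to about 2 mm. A picture is of the moment at which its call begins. camera_model takes no time and is no camera call.
- ctrl.hand_in(): hands the job in; it is judged then, once.
The state is a dict: "time_s": time; "qpos": joint angles; "joint_vel": joint speeds; "tau": joint torques, N m; "ee_pos": TCP position; "eef_rot": TCP orientation; "force": force on the tool from outside, world axes, zero at the start; "moment": the same for the moment, N m; "grip_width": finger opening in m; "grip_force": force on a finger pad.
Only numpy, scipy, OpenCV 4.12 (cv2) and the standard library are available. Lean on these libraries where they do the work, as an engineer would, in place of code of your own. Each camera call takes 0.05 s, during which the arm holds its last target. There are 200 camera calls.

## Working session

There is one attempt and no reset: what is moved stays moved. The work goes in short steps, Python scripts to look and compute and a tool call to move; the robot and the scene stay as the last step left them, time stands still between calls to the robot, and variables do not carry over. Pictures are saved under pics/ and viewed, at most 11 in all, crops included, and the job is handed in when it is done.

Besides the shell and the picture viewer there is one more tool, called after "Request:" as name([rows], argument=value, ...), one row to a line, values as JSON. jog_arm: Moves the arm, as the interface text tells. Its arguments: {"type":"object","properties":{"motion":{"type":"array"},"squeeze":{"type":"number"}},"required":["motion"]}

```bash
mkdir -p pics; ls
python3 - <<'E'
from station import ctrl
import cv2
for n in("scene","top"):
    cv2.imwrite(f"pics/{n}0.png",ctrl.camera(n)[:,:,::-1]); print(ctrl.camera_model(n))
print(ctrl.get_obs(),ctrl.pinch_z)
E
```

```text
pics
{'intrinsics': array([[417.06274079,   0.        , 321.51412735],
       [  0.        , 417.06274079, 203.07199913],
       [  0.        ,   0.        ,   1.        ]]), 'rvec': array([ 2.08108253,  0.92021339, -0.44665233]), 'tvec': array([-0.34682319, -0.16934169,  1.69187026])}
{'intrinsics': array([[388.17920081,   0.        , 322.32968322],
       [  0.        , 388.17920081, 205.07205682],
       [  0.        ,   0.        ,   1.        ]]), 'rvec': array([ 2.15045223, -2.08802694,  0.19359988]), 'tvec': array([-7.18862950e-04,  5.67607559e-01,  1.35108663e+00])}
{'time_s': 0.1, 'qpos': array([-1.17258803e+00,  3.00415989e-01,  1.52151574e+00, -2.68630539e-06,
        1.32071427e+00, -6.65963614e-02]), 'joint_vel': array([-1.14977190e-03, -7.69679866e-06, -2.01404190e-03,  1.09487023e-03,
        1.46475076e-03, -3.06059087e-04]), 'tau': array([ 1.08322183e-03, -5.32642686e+01, -3.53283691e+01,  7.09553668e-02,
        2.34595587e-02, -5.44158945e-05]), 'ee_pos': array([ 0.24644228, -0.49143025,  0.20494421]), 'eef_rot': array([-3.14054147e+00, -6.75009660e-05,  4.64805290e-01]), 'force': array([-0.50440476, -0.11775425, -0.63094281]), 'moment': array([ 0.00169214, -0.01739616,  0.04203993]), 'grip_force': 0.0, 'grip_width': 0.0940019542841872} 0.0188
```

View pics/scene0.png

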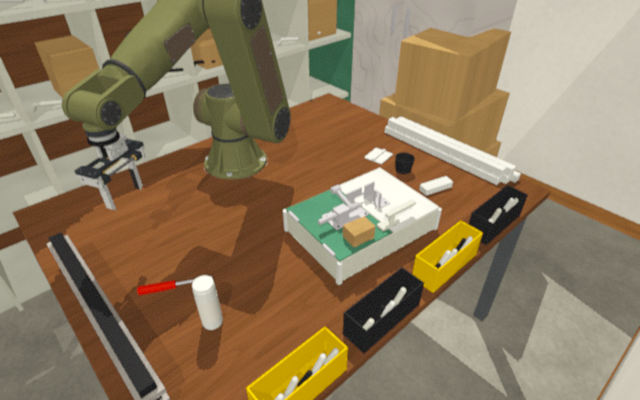

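View pics/top0.png

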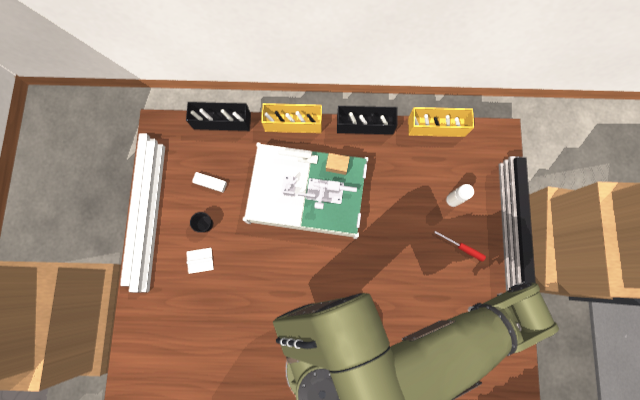

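The top view shows the locker (corners about (258,144), (368,157), (357,236), (246,221)), with the bolt along row ~190. The grip is near (319,205). Next I'll zoom in on both views.

Run:
```python
import cv2,numpy as np
a=cv2.imread("pics/top0.png")[135:245,235:380]; b=cv2.imread("pics/scene0.png")[160:285,275:450]
a=cv2.resize(a,None,fx=5.4,fy=5.4,interpolation=cv2.INTER_CUBIC);b=cv2.resize(b,None,fx=4.5,fy=4.5,interpolation=cv2.INTER_CUBIC)
cv2.imwrite("pics/ta.png",a);cv2.imwrite("pics/sb.png",b)
```

```text
(no output)
```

View pics/ta.png

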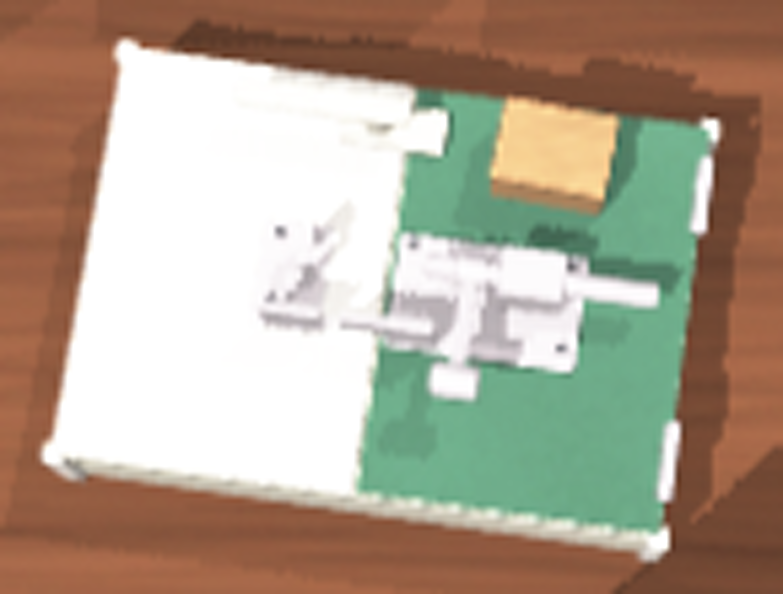

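View pics/sb.png

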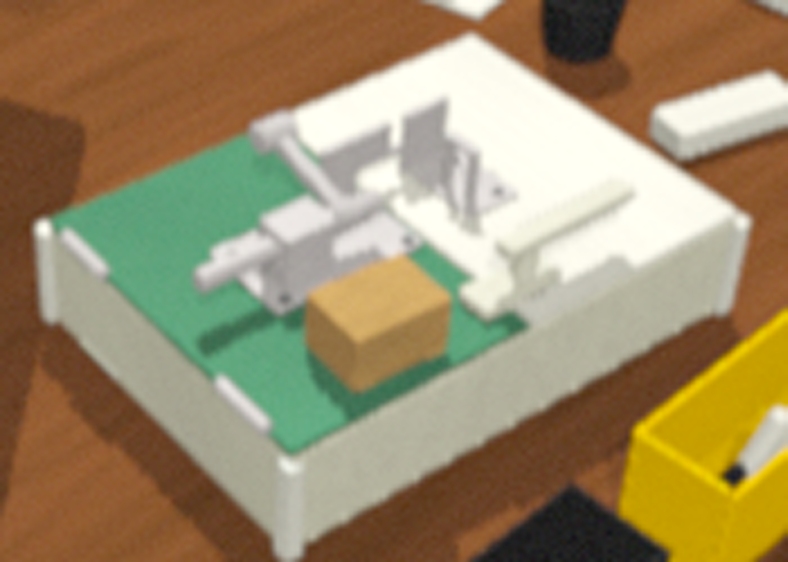

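The crops show the grip at (452,382) in top and (275,130) in scene. The keeper gap is at about (332,320) in top and (395,120) in scene. I'll fit the locker pose, turn, slide and notch together.

```bash
cat > h.py <<'E'
from station import ctrl
import cv2,numpy as np
from scipy.spatial.transform import Rotation as R
M={n:ctrl.camera_model(n) for n in("scene","top")}
def proj(n,P):
    m=M[n];return cv2.projectPoints(np.asarray(P,float).reshape(-1,3),m["rvec"],m["tvec"],m["intrinsics"],None)[0].reshape(-1,2)
def world(p,P):
    return R.from_euler('z',p[2]).apply(np.asarray(P,float))+[p[0],p[1],0]
def grip(s,t): return [0.01-.08*np.cos(t),-.06+s,.124+.08*np.sin(t)]
E
python3 - <<'E'
from h import *
from scipy.optimize import least_squares
t=lambda u,v:np.array([235+(u+.5)/5.4-.5,135+(v+.5)/5.4-.5]); s=lambda u,v:np.array([275+(u+.5)/4.5-.5,160+(v+.5)/4.5-.5])
X,Y=.14,.2
C=[(X,Y,.09),(X,-Y,.09),(-X,-Y,.09),(-X,Y,.09)]
def pts(p):
    g=grip(p[3],p[4]); n=p[5]
    T=C+[(X,0,.09),(-X,0,.09),g,(-.035,n,.142)]
    S=C[:]+[g,(-.035,n-.0065,.142),(-.035,n+.0065,.142)]
    return T,S
oT=[t(125,52),t(710,130),t(655,545),t(60,458),t(414,88),t(358,492),t(452,380),t(332,318)]
oS=[s(742,218),s(292,452),s(48,225),s(472,38),s(275,130),s(388,125),s(403,114)]
f=lambda p:np.r_[(proj("top",world(p,pts(p)[0]))-oT).ravel(),(proj("scene",world(p,pts(p)[1]))-oS).ravel()]
r=least_squares(f,[.55,.05,-.1,.01,.4,.077],loss='soft_l1');p=r.x
print(p.round(4));print(r.fun.reshape(-1,2).round(1))
print("grip",world(p,grip(p[3],p[4])))
E
```

```text
[ 0.6218  0.0754 -0.11    0.0056  0.2876  0.0269]
[[-0.4 -1.1]
 [ 0.5 -1. ]
 [ 1.2 -1.2]
 [-2.  -0.9]
 [ 0.5 -0.5]
 [-0.7  0.6]
 [ 0.   0. ]
 [-0.  -0.5]
 [-0.4 -1.7]
 [-0.3  0.2]
 [-0.8 -1.6]
 [-0.3 -1.1]
 [ 0.  -0. ]
 [-0.2 -1.1]
 [-0.3 -0.1]]
grip [0.54954343 0.02863743 0.14669177]
```

Request:
jog_arm([
  [0, 0, -0.02, 0, 0, 0.144, 1],
  [0, 0, -0.02, 0, 0, 0.144, 1],
  [0, 0, -0.02, 0, 0, 0.144, 1],
  [0, 0, -0.02, 0, 0, 0.143, 1],
  [0, 0, 0, 0, 0, 0, 1],
], squeeze=8)

```text
time_s: 0.6
ee_pos: [0.2468, -0.4922, 0.2876]
eef_rot: [3.138, -0.002, -0.113]
force: [0.6, -0.0, 0.2]
grip_width: 0.094
grip_force: 0.0
```

```bash
cat >> h.py <<'E'
P=[.6218,.0754,-.11]
def tgt(s,t,p=P): # tool-frame delta to have grasp point at grip, plus state
    o=ctrl.get_obs();Rt=R.from_euler('xyz',o["eef_rot"])
    g=world(p,grip(s,t));pin=o["ee_pos"]-Rt.apply([0,0,ctrl.pinch_z])
    L=R.from_euler('z',-p[2]).apply(pin-[p[0],p[1],0])
    print("t",round(o["time_s"],2),"delta",Rt.inv().apply(g-pin).round(4),"pinch in locker",L.round(4),"rpy",o["eef_rot"].round(3),"F",o["force"].round(1),"w",o["grip_width"].round(4),o["grip_force"])
E
python3 -c "from h import *;tgt(.0056,.2876);print(ctrl.get_obs()['qpos'])"
```

```text
Traceback (most recent call last):
  File "h.py", line 15, in tgt
    print("t",round(o["time_s"],2),"delta",Rt.inv().apply(g-pin).round(4),"pinch in locker",L.round(4),"rpy",o["eef_rot"].round(3),"F",o["force"].round(1),"w",o["grip_width"].round(4),o["grip_force"])
                                                                                                                                                               ^^^^^^^^^^^^^^^^^^^^^
AttributeError: 'float' object has no attribute 'round'
```

```bash
sed -i 's/o\["grip_width"\].round(4)/round(o["grip_width"],4)/' h.py
python3 -c "from h import *;tgt(.0056,.2876);print(ctrl.get_obs()['qpos'])"
```

```text
t 0.6 delta [ 0.2421 -0.552   0.1583] pinch in locker [-0.3105 -0.6053  0.3064] rpy [ 3.138e+00 -2.000e-03 -1.130e-01] F [ 0.6 -0.   0.2] w 0.094 0.0
[-1.17258945e+00  2.50558920e-01  1.39445298e+00 -4.74824209e-06
  1.49297643e+00  5.10815458e-01]
```

Request:
jog_arm([
  [0.016, -0.037, 0, 0, 0, 0, 1],
  [0.016, -0.037, 0, 0, 0, 0, 1],
  [0.016, -0.037, 0, 0, 0, 0, 1],
  [0.016, -0.037, 0, 0, 0, 0, 1],
  [0.016, -0.037, 0, 0, 0, 0, 1],
])

```text
time_s: 1.1
ee_pos: [0.3467, -0.3149, 0.2841]
eef_rot: [-3.141, 0.001, -0.105]
force: [1.1, -0.9, 0.3]
grip_width: 0.0936
grip_force: 0.0
```

Request:
jog_arm([
  [0.016, -0.037, 0, 0, 0, 0, 1],
  [0.016, -0.037, 0, 0, 0, 0, 1],
  [0.016, -0.037, 0, 0, 0, 0, 1],
  [0.016, -0.037, 0, 0, 0, 0, 1],
  [0.016, -0.037, 0, 0, 0, 0, 1],
])

```text
time_s: 1.6
ee_pos: [0.4465, -0.1398, 0.2842]
eef_rot: [-3.141, 0.001, -0.105]
force: [1.3, -1.3, 0.7]
grip_width: 0.0942
grip_force: 0.0
```

Request:
jog_arm([
  [0.016, -0.036, 0.01, 0, 0, 0, 0.4],
  [0.016, -0.036, 0.02, 0, 0, 0, 0.4],
  [0.016, -0.036, 0.02, 0, 0, 0, 0.4],
  [0.016, -0.036, 0, 0, 0, 0, 0.4],
  [0, 0, 0, 0, 0, 0, 0.4],
])

```text
time_s: 2.1
ee_pos: [0.5263, -0.0021, 0.2331]
eef_rot: [-3.141, 0.003, -0.102]
force: [0.0, -0.5, 0.6]
grip_width: 0.066
grip_force: 0.0
```

Run:
```python
from h import *
tgt(.0056,.2876);print(ctrl.get_obs()['qpos'])
ims=[]
for n in("top","scene"):
    c=proj(n,[world(P,[-.03,0,.15])])[0].astype(int);im=ctrl.camera(n)[:,:,::-1]
    ims.append(cv2.resize(im[c[1]-60:c[1]+60,c[0]-80:c[0]+80],None,fx=5,fy=5,interpolation=cv2.INTER_CUBIC)[:,100:700][:600]); print(n,c)
cv2.imwrite("pics/c1.png",cv2.resize(np.hstack(ims),(800,400)))
```

```text
t 2.1 delta [ 0.0203 -0.033   0.1052] pinch in locker [-0.0864 -0.0876  0.2519] rpy [-3.141e+00  3.000e-03 -1.020e-01] F [ 0.  -0.5  0.6] w 0.066 0.0
[-7.39272230e-02  2.27914737e-01  1.54683271e+00  5.17881610e-04
  1.36983930e+00  1.59855519e+00]
top [303 192]
scene [356 187]
```

View pics/c1.png

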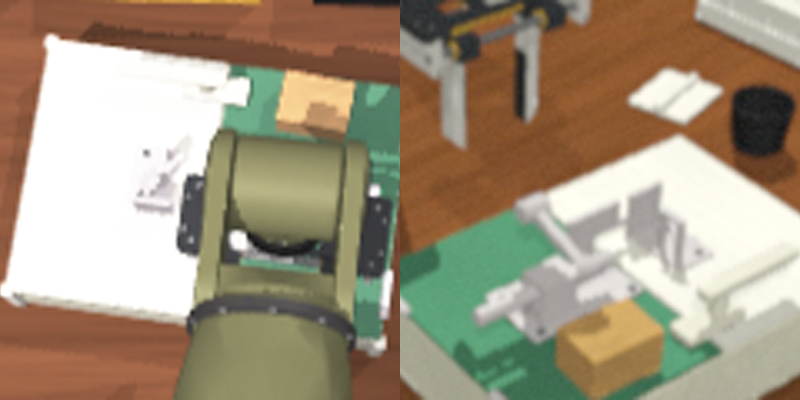

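The hand is high in front of the bolt. The scene view still shows the grip at (530,205) and the keeper gap at (622,210), while the arm blocks the top view. Moving over the grip and down.

Request:
jog_arm([
  [0.02, -0.033, 0, 0, 0, 0.008, 0.4],
  [0, 0, 0.02, 0, 0, 0, 0.4],
  [0, 0, 0.02, 0, 0, 0, 0.4],
  [0, 0, 0.015, 0, 0, 0, 0.3],
  [0, 0, 0, 0, 0, 0, 0.2],
])

```text
time_s: 2.7
ee_pos: [0.5479, 0.0241, 0.1784]
eef_rot: [3.141, 0.004, -0.117]
force: [-0.1, -0.8, 0.5]
grip_width: 0.0578
grip_force: 0.0
```

Run:
```python
from h import *
tgt(.0056,.2876)
c=proj("scene",[world(P,[-.05,-.05,.17])])[0].astype(int);im=ctrl.camera("scene")[:,:,::-1];print(c)
cv2.imwrite("pics/c2.png",cv2.resize(im[c[1]-50:c[1]+50,c[0]-60:c[0]+60],None,fx=6,fy=6,interpolation=cv2.INTER_CUBIC))
```

```text
t 2.7 delta [ 0.0012 -0.0047  0.0505] pinch in locker [-0.0677 -0.0591  0.1972] rpy [ 3.141  0.004 -0.117] F [-0.1 -0.8  0.5] w 0.0578 0.0
[340 184]
```

View pics/c2.png

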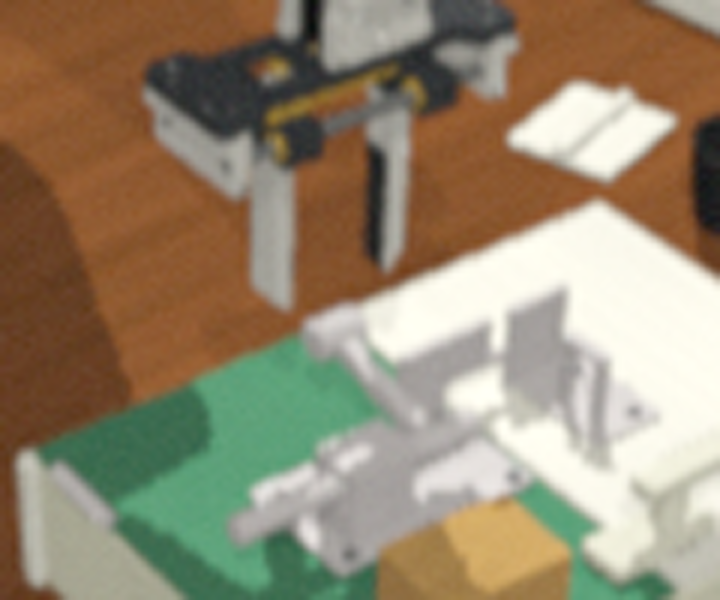

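The fingers straddle the grip (crop (333,328), fingertips at (280,305) and (388,268)). Next I lower the hand and close it gently.

Request:
jog_arm([
  [0.001, -0.005, 0.02, 0, 0, 0, 0.2],
  [0, 0, 0.02, 0, 0, 0, 0.2],
  [0, 0, 0.011, 0, 0, 0, 0.2],
  [0, 0, 0, 0, 0, 0, -0.2],
  [0, 0, 0, 0, 0, 0, -0.6],
], squeeze=8)

```text
time_s: 3.25
ee_pos: [0.5512, 0.0298, 0.1305]
eef_rot: [-3.141, -0.001, -0.118]
force: [-0.3, -0.1, 0.5]
grip_width: 0.044
grip_force: 0.0
```

Request:
jog_arm([
  [0, 0, 0, 0, 0, 0, -1],
  [0, 0, 0, 0, 0, 0, -1],
])

```text
time_s: 3.45
ee_pos: [0.5512, 0.0297, 0.1304]
eef_rot: [3.141, -0.001, -0.118]
force: [0.3, -1.6, 1.0]
grip_width: 0.03
grip_force: 8.0
```

```bash
python3 -c "from h import *;tgt(.0056,.2876)"
```

```text
t 3.45 delta [-0.0015  0.0013  0.0025] pinch in locker [-0.0652 -0.0531  0.1492] rpy [ 3.141e+00 -1.000e-03 -1.180e-01] F [ 0.3 -1.6  1. ] w 0.03 8.001491278409958
```

Request:
jog_arm([
  [0.002, 0, -0.0052, 0, 0, 0, -1],
  [0.002, 0, -0.0052, 0, 0, 0, -1],
  [0.0026, 0, -0.005, 0, 0, 0, -1],
  [0.0027, 0, -0.005, 0, 0, 0, -1],
  [0, 0, 0, 0, 0, 0, -1],
], squeeze=12)

```text
time_s: 3.95
ee_pos: [0.5606, 0.0289, 0.1508]
eef_rot: [-3.142, -0.001, -0.118]
force: [-2.8, -3.2, 3.1]
grip_width: 0.03
grip_force: 12.0
```

Request:
jog_arm([
  [0.0033, 0, -0.0045, 0, 0, 0, -1],
  [0.0034, 0, -0.0044, 0, 0, 0, -1],
  [0.0039, 0, -0.004, 0, 0, 0, -1],
  [0.004, 0, -0.004, 0, 0, 0, -1],
  [0, 0, 0, 0, 0, 0, -1],
])

```text
time_s: 4.45
ee_pos: [0.5753, 0.0271, 0.1674]
eef_rot: [-3.141, -0.001, -0.118]
force: [-2.0, -2.9, 1.9]
grip_width: 0.0302
grip_force: 12.0
```

Run:
```python
from h import *
tgt(.007,.85)
c=proj("scene",[world(P,[-.05,-.03,.15])])[0].astype(int);im=ctrl.camera("scene")[:,:,::-1];print(c)
cv2.imwrite("pics/c3.png",cv2.resize(im[c[1]-40:c[1]+40,c[0]-50:c[0]+50],None,fx=7,fy=7,interpolation=cv2.INTER_CUBIC))
```

```text
t 4.45 delta [-0.0019 -0.      0.0021] pinch in locker [-0.0409 -0.0531  0.1862] rpy [-3.141e+00 -1.000e-03 -1.180e-01] F [-2.  -2.9  1.9] w 0.0302 11.99868991971016
[345 187]
```

View pics/c3.png

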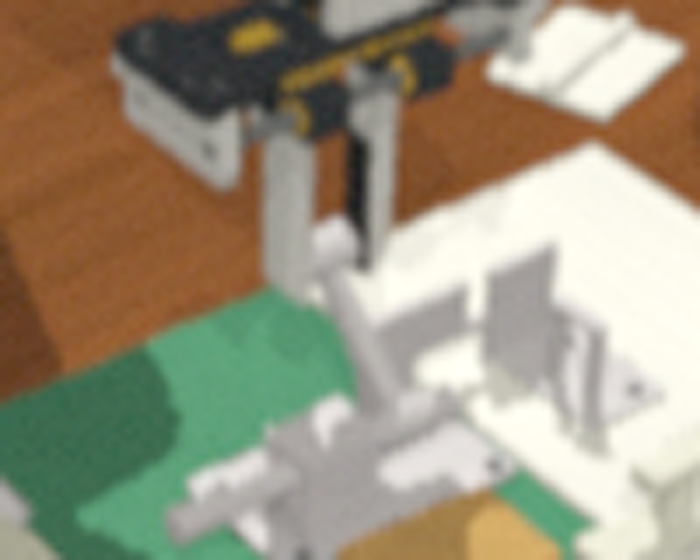

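The handle is up at about 0.85 rad, held by its end faces, and the keeper gap shows at crop (481,310). Next I slide across by about 81 mm.

Request:
jog_arm([
  [0, -0.008, 0, 0, 0, 0, -1],
  [0, -0.008, 0, 0, 0, 0, -1],
  [0, -0.008, 0, 0, 0, 0, -1],
  [0, -0.008, 0, 0, 0, 0, -1],
  [0, -0.008, 0, 0, 0, 0, -1],
])

```text
time_s: 5.0
ee_pos: [0.5793, 0.0678, 0.1669]
eef_rot: [-3.142, -0.0, -0.118]
force: [-0.1, -2.9, 3.8]
grip_width: 0.0302
grip_force: 12.0
```

```bash
python3 -c "from h import *;tgt(.0885,.85)"
```

```text
t 5.0 delta [-0.0017 -0.0407  0.0016] pinch in locker [-0.0414 -0.0122  0.1857] rpy [-3.142 -0.    -0.118] F [-0.1 -2.9  3.8] w 0.0302 11.999698877334595
```

Request:
jog_arm([
  [0, -0.01, 0, 0, 0, 0, -1],
  [0, -0.01, 0, 0, 0, 0, -1],
  [0, -0.01, 0, 0, 0, 0, -1],
  [0, -0.01, 0, 0, 0, 0, -1],
  [0, 0, 0, 0, 0, 0, -1],
])

```text
time_s: 5.5
ee_pos: [0.5839, 0.1086, 0.1668]
eef_rot: [-3.14, 0.0, -0.117]
force: [-2.6, 4.3, 6.1]
grip_width: 0.0297
grip_force: 12.0
```

Run:
```python
from h import *
tgt(.0885,.85)
ims=[]
for n in("scene","top"):
    c=proj(n,[world(P,[-.03,.027,.15])])[0].astype(int);im=ctrl.camera(n)[:,:,::-1];print(n,c)
    ims.append(cv2.resize(im[c[1]-32:c[1]+32,c[0]-25:c[0]+25],None,fx=8,fy=8,interpolation=cv2.INTER_CUBIC))
cv2.imwrite("pics/c4.png",np.hstack(ims))
```

```text
t 5.5 delta [-0.0015  0.0003  0.0015] pinch in locker [-0.0413  0.0288  0.1856] rpy [-3.14   0.    -0.117] F [-2.6  4.3  6.1] w 0.0297 11.998060941696167
scene [363 184]
top [296 191]
```

View pics/c4.png

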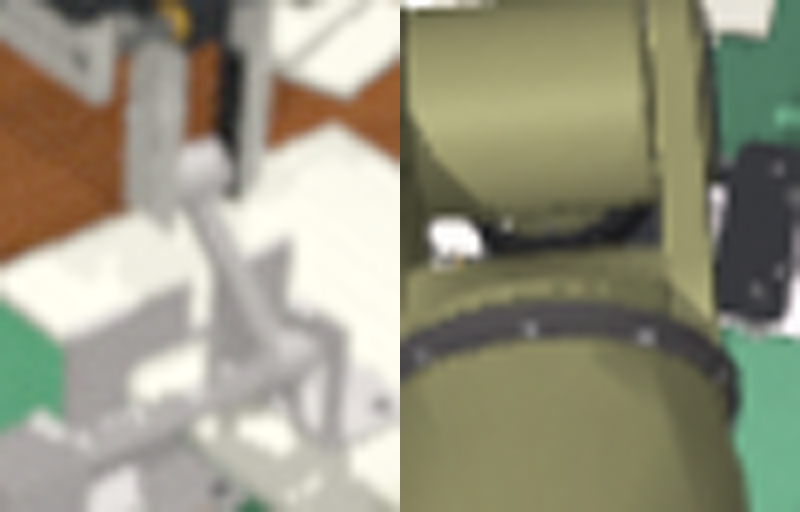

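The arm is now across at the gap (lug 1's end is at scene crop (190,288) and lug 2's start is hidden behind the arm at about 208). I'll lower it along its arc with a weak grip.

Request:
jog_arm([
  [-0.0035, 0, 0.0033, 0, 0, 0, -1],
  [-0.0033, 0, 0.0034, 0, 0, 0, -1],
  [-0.0031, 0, 0.0037, 0, 0, 0, -1],
  [-0.0029, 0, 0.0038, 0, 0, 0, -1],
  [-0.0026, 0, 0.004, 0, 0, 0, -1],
], squeeze=8)

```text
time_s: 6.1
ee_pos: [0.5685, 0.1084, 0.1482]
eef_rot: [-3.142, -0.0, -0.118]
force: [2.6, 2.4, 0.8]
grip_width: 0.0301
grip_force: 8.0
```

Request:
jog_arm([
  [0, 0, 0, 0, 0, 0, -1],
  [-0.0005, 0, 0.001, 0, 0, 0, -1],
  [0, 0, 0, 0, 0, 0, -1],
])

```text
time_s: 6.4
ee_pos: [0.568, 0.1085, 0.1474]
eef_rot: [3.141, 0.001, -0.118]
force: [-0.1, 3.1, -1.5]
grip_width: 0.0305
grip_force: 8.0
```

```bash
python3 -c "from h import *;tgt(.089,.53)"
```

```text
t 6.4 delta [-0.0019 -0.002   0.0018] pinch in locker [-0.0571  0.027   0.1662] rpy [ 3.141e+00  1.000e-03 -1.180e-01] F [-0.1  3.1 -1.5] w 0.0305 7.999309301376343
```

Request:
jog_arm([
  [-0.0006, -0.001, 0.001, 0, 0, 0, -1],
  [-0.0006, 0, 0.0012, 0, 0, 0, -1],
  [0, 0, 0, 0, 0, 0, -1],
])

```text
time_s: 6.7
ee_pos: [0.567, 0.1093, 0.1452]
eef_rot: [3.141, 0.0, -0.118]
force: [-0.4, -2.4, -0.6]
grip_width: 0.0297
grip_force: 8.0
```

```bash
python3 -c "from h import *;tgt(.089,.5)"
```

```text
t 6.7 delta [-0.002  -0.0013  0.0016] pinch in locker [-0.0582  0.0277  0.164 ] rpy [ 3.141  0.    -0.118] F [-0.4 -2.4 -0.6] w 0.0297 7.999427542090416
```

Request:
jog_arm([
  [-0.0006, 0, 0.0012, 0, 0, 0, -1],
  [0, 0, 0, 0, 0, 0, -1],
])

```text
time_s: 6.9
ee_pos: [0.5664, 0.1095, 0.144]
eef_rot: [3.141, 0.0, -0.118]
force: [-0.9, -2.7, 0.0]
grip_width: 0.03
grip_force: 8.0
```

Request:
jog_arm([
  [-0.0006, 0, 0.0012, 0, 0, 0, -1],
  [0, 0, 0, 0, 0, 0, -1],
])

```text
time_s: 7.1
ee_pos: [0.5659, 0.1097, 0.1428]
eef_rot: [3.141, 0.0, -0.118]
force: [0.3, -3.2, -0.5]
grip_width: 0.0301
grip_force: 8.0
```

```bash
python3 -c "from h import *;tgt(.089,.45)"
```

```text
t 7.1 delta [-0.0027 -0.001   0.0028] pinch in locker [-0.0594  0.028   0.1616] rpy [ 3.141  0.    -0.118] F [ 0.3 -3.2 -0.5] w 0.0301 8.00010234117508
```

Request:
jog_arm([
  [-0.0006, 0, 0.0013, 0, 0, 0, -1],
  [0, 0, 0, 0, 0, 0, -1],
])

```text
time_s: 7.3
ee_pos: [0.5652, 0.1099, 0.1415]
eef_rot: [3.142, 0.0, -0.118]
force: [0.3, -2.4, -1.7]
grip_width: 0.0299
grip_force: 8.0
```

Request:
jog_arm([
  [-0.0006, 0, 0.0013, 0, 0, 0, -1],
  [0, 0, 0, 0, 0, 0, -1],
])

```text
time_s: 7.5
ee_pos: [0.5646, 0.11, 0.1402]
eef_rot: [-3.142, 0.0, -0.118]
force: [1.4, -2.5, -0.7]
grip_width: 0.03
grip_force: 8.0
```

Request:
jog_arm([
  [-0.0005, 0, 0.0013, 0, 0, 0, -1],
  [0, 0, 0, 0, 0, 0, -1],
])

```text
time_s: 7.7
ee_pos: [0.5641, 0.11, 0.1389]
eef_rot: [3.142, 0.0, -0.118]
force: [1.7, -2.4, -1.4]
grip_width: 0.0301
grip_force: 8.0
```

Run:
```python
from h import *
tgt(.089,.40)
c=proj("scene",[world(P,[-.03,.027,.14])])[0].astype(int);im=ctrl.camera("scene")[:,:,::-1];print(c)
cv2.imwrite("pics/c5.png",cv2.resize(im[c[1]-32:c[1]+32,c[0]-40:c[0]+40],None,fx=9,fy=9,interpolation=cv2.INTER_CUBIC))
```

```text
t 7.7 delta [-0.0026 -0.0009  0.0025] pinch in locker [-0.0611  0.0281  0.1577] rpy [ 3.142  0.    -0.118] F [ 1.7 -2.4 -1.4] w 0.0301 8.000421300530434
[363 186]
```

View pics/c5.png

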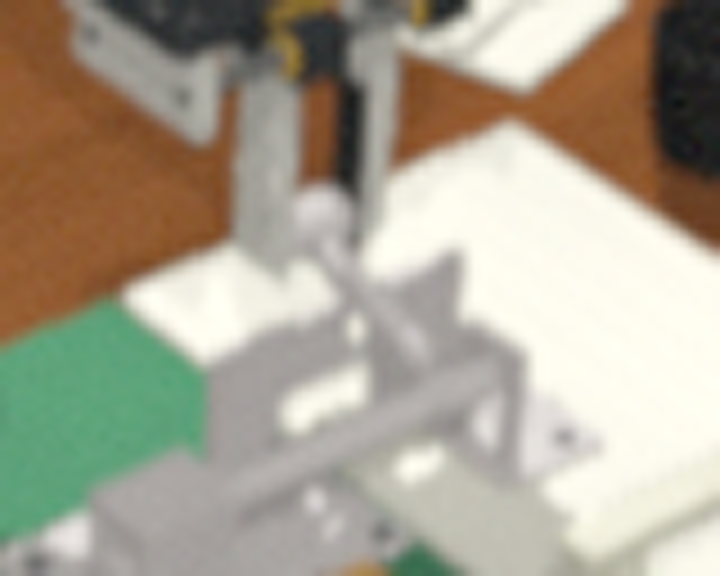

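The grip is at crop (325,215), and the arm points down at the gap at about (358,315). No contact force yet, so I continue in small steps.

Request:
jog_arm([
  [-0.0005, 0, 0.0013, 0, 0, 0, -1],
  [0, 0, 0, 0, 0, 0, -1],
])

```text
time_s: 7.95
ee_pos: [0.5636, 0.1101, 0.1376]
eef_rot: [3.142, 0.0, -0.118]
force: [0.9, -3.0, -1.6]
grip_width: 0.0297
grip_force: 8.0
```

Request:
jog_arm([
  [-0.0005, 0, 0.0013, 0, 0, 0, -1],
  [0, 0, 0, 0, 0, 0, -1],
])

```text
time_s: 8.15
ee_pos: [0.5631, 0.1101, 0.1363]
eef_rot: [3.142, 0.0, -0.118]
force: [0.4, -2.7, -1.2]
grip_width: 0.0297
grip_force: 8.0
```

Request:
jog_arm([
  [-0.0005, 0, 0.0013, 0, 0, 0, -1],
  [0, 0, 0, 0, 0, 0, -1],
])

```text
time_s: 8.35
ee_pos: [0.5627, 0.1102, 0.135]
eef_rot: [3.142, 0.0, -0.118]
force: [1.5, -2.5, -1.6]
grip_width: 0.03
grip_force: 8.0
```

```bash
python3 -c "
from h import *;tgt(.089,.35);print(ctrl.get_obs()['moment'])
o=np.array([363-40,186-32]);A=lambda y,t,r:[.01-r*np.cos(t),y,.124+r*np.sin(t)]
for t in (.35,.42,.48):print(t,((proj('scene',world(P,[A(.027,t,r) for r in(0,.0493,.08)]))-o)*9).round())
print(((proj('scene',world(P,[[-.035,.0204,.142],[-.035,.0334,.142]]))-o)*9).round())"
```

```text
t 8.35 delta [-0.0026 -0.0009  0.0023] pinch in locker [-0.0626  0.0281  0.1538] rpy [ 3.142  0.    -0.118] F [ 1.5 -2.5 -1.6] w 0.03 8.000346645712852
[-0.44082334 -0.18434906  0.09785679]
0.35 [[435. 388.]
 [351. 285.]
 [300. 222.]]
0.42 [[435. 388.]
 [354. 279.]
 [304. 213.]]
0.48 [[435. 388.]
 [357. 275.]
 [309. 205.]]
[[339. 290.]
 [367. 278.]]
```

Request:
jog_arm([
  [-0.0009, 0, 0.0026, 0, 0, 0, -1],
  [0, 0, 0, 0, 0, 0, -1],
])

```text
time_s: 8.55
ee_pos: [0.5617, 0.1103, 0.1322]
eef_rot: [3.142, 0.0, -0.118]
force: [1.6, -2.2, -1.9]
grip_width: 0.0301
grip_force: 8.0
```

Request:
jog_arm([
  [-0.0008, 0, 0.0026, 0, 0, 0, -1],
  [0, 0, 0, 0, 0, 0, -1],
])

```text
time_s: 8.75
ee_pos: [0.5609, 0.1104, 0.1296]
eef_rot: [3.142, 0.0, -0.118]
force: [1.7, -1.7, -1.9]
grip_width: 0.03
grip_force: 8.0
```

Request:
jog_arm([
  [-0.0007, 0, 0.0026, 0, 0, 0, -1],
  [0, 0, 0, 0, 0, 0, -1],
])

```text
time_s: 8.95
ee_pos: [0.5602, 0.1105, 0.127]
eef_rot: [3.142, 0.0, -0.118]
force: [1.8, -2.2, -2.1]
grip_width: 0.03
grip_force: 8.0
```

```bash
python3 -c "
from h import *;tgt(.089,.25);print(ctrl.get_obs()['moment'])"
```

```text
t 8.95 delta [-0.0025 -0.0009  0.002 ] pinch in locker [-0.065   0.0281  0.1458] rpy [ 3.142  0.    -0.118] F [ 1.8 -2.2 -2.1] w 0.03 8.000029474496841
[-0.41373075 -0.33188801  0.0832998 ]
```

Request:
jog_arm([
  [-0.0006, 0, 0.003, 0, 0, 0, -1],
  [-0.0005, 0, 0.003, 0, 0, 0, -1],
  [0, 0, 0, 0, 0, 0, -1],
])

```text
time_s: 9.25
ee_pos: [0.5591, 0.1106, 0.1208]
eef_rot: [3.142, 0.001, -0.118]
force: [1.8, -2.7, -2.0]
grip_width: 0.0298
grip_force: 8.0
```

Request:
jog_arm([
  [-0.0004, 0, 0.003, 0, 0, 0, -1],
  [-0.0003, 0, 0.003, 0, 0, 0, -1],
  [0, 0, 0, 0, 0, 0, -1],
])

```text
time_s: 9.55
ee_pos: [0.5584, 0.1107, 0.1149]
eef_rot: [3.142, 0.0, -0.118]
force: [1.0, -1.8, -2.3]
grip_width: 0.0298
grip_force: 8.0
```

Request:
jog_arm([
  [-0.0002, 0, 0.002, 0, 0, 0, -1],
  [-0.0002, 0, 0.002, 0, 0, 0, -1],
  [0, 0, 0, 0, 0, 0, -1],
])

```text
time_s: 9.85
ee_pos: [0.5582, 0.1108, 0.1111]
eef_rot: [-3.142, -0.0, -0.118]
force: [2.7, -2.5, -1.3]
grip_width: 0.0297
grip_force: 8.0
```

Run:
```python
from h import *
tgt(.089,0)
c=proj("scene",[world(P,[-.03,.027,.14])])[0].astype(int);im=ctrl.camera("scene")[:,:,::-1];print(c)
cv2.imwrite("pics/c6.png",cv2.resize(im[c[1]-32:c[1]+32,c[0]-40:c[0]+40],None,fx=9,fy=9,interpolation=cv2.INTER_CUBIC))
```

```text
t 9.85 delta [-0.0029 -0.0008  0.0059] pinch in locker [-0.0671  0.0282  0.1299] rpy [-3.142 -0.    -0.118] F [ 2.7 -2.5 -1.3] w 0.0297 8.000081777572632
[363 186]
```

View pics/c6.png

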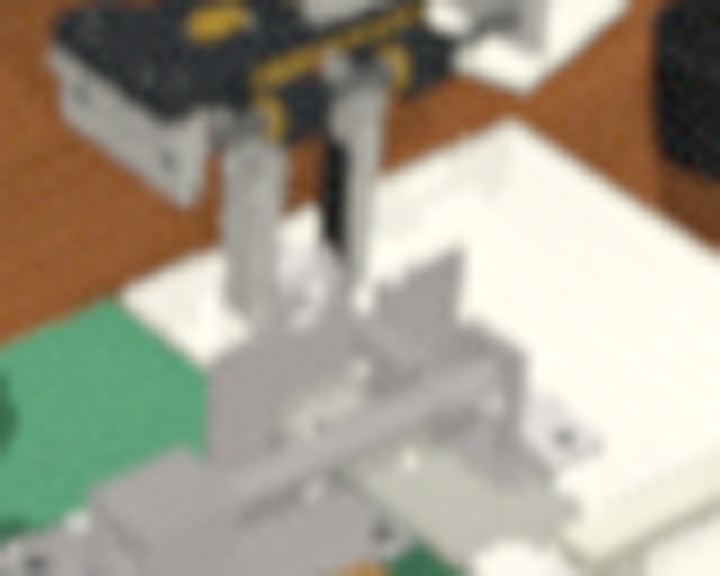

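The grip (crop (305,280)) has come down with the fingers and the arm is in the gap. The last few millimetres remain.

Request:
jog_arm([
  [-0.0002, 0, 0.002, 0, 0, 0, -1],
  [0, 0, 0, 0, 0, 0, -1],
])

```text
time_s: 10.1
ee_pos: [0.5581, 0.1107, 0.1092]
eef_rot: [-3.142, -0.0, -0.118]
force: [2.7, -2.5, -1.4]
grip_width: 0.0299
grip_force: 8.0
```

Request:
jog_arm([
  [0, 0, 0.0015, 0, 0, 0, -1],
  [0, 0, 0, 0, 0, 0, -1],
])

```text
time_s: 10.3
ee_pos: [0.5581, 0.1108, 0.1083]
eef_rot: [-3.141, -0.001, -0.118]
force: [0.8, -2.5, 3.6]
grip_width: 0.0296
grip_force: 8.0
```

Request:
jog_arm([
  [0, 0, 0.001, 0, 0, 0, -1],
  [0, 0, 0, 0, 0, 0, -1],
])

```text
time_s: 10.5
ee_pos: [0.5582, 0.1108, 0.1077]
eef_rot: [-3.141, -0.001, -0.118]
force: [-1.0, -2.4, 8.0]
grip_width: 0.0303
grip_force: 8.0
```

The force rises to 8 N at pinch height 127 mm minus the known 2.5 mm offset, so the handle is on its end stop at level. I release it and retreat.

Request:
jog_arm([
  [0, 0, -0.001, 0, 0, 0, -1],
  [0, 0, 0, 0, 0, 0, 0.1],
  [0, 0, 0, 0, 0, 0, 0.1],
  [0, 0, 0, 0, 0, 0, 0.1],
  [0, 0, 0, 0, 0, 0, 0.1],
])

```text
time_s: 11.0
ee_pos: [0.5578, 0.1109, 0.1077]
eef_rot: [-3.142, 0.0, -0.118]
force: [-0.6, -0.1, -0.0]
grip_width: 0.0517
grip_force: 0.0
```

Request:
jog_arm([
  [-0.003, 0, -0.02, 0, 0, 0, 0.1],
  [-0.003, 0, -0.03, 0, 0, 0, 0.1],
  [-0.03, 0, -0.04, 0, 0, 0, 0.1],
  [-0.04, 0.03, -0.02, 0, 0, 0, 0.1],
  [-0.04, 0.04, 0, 0, 0, 0, 0.1],
])

```text
time_s: 11.5
ee_pos: [0.4422, 0.061, 0.2186]
eef_rot: [-3.141, -0.004, -0.116]
force: [0.3, -1.3, -0.3]
grip_width: 0.0519
grip_force: 0.0
```

Request:
jog_arm([
  [-0.02, 0.05, 0, 0, 0, 0, 0.1],
  [-0.02, 0.05, 0, 0, 0, 0, 0.1],
  [-0.02, 0.05, 0, 0, 0, 0, 0.1],
  [0, 0.05, 0, 0, 0, 0, 0.1],
  [0, 0, 0, 0, 0, 0, 0.1],
])

```text
time_s: 12.0
ee_pos: [0.3639, -0.125, 0.2167]
eef_rot: [3.141, -0.001, -0.125]
force: [0.1, 0.7, 0.8]
grip_width: 0.0516
grip_force: 0.0
```

Run:
```python
from h import *
tgt(.089,0)
ims=[]
for n in("scene","top"):
    c=proj(n,[world(P,[-.03,.0,.13])])[0].astype(int);im=ctrl.camera(n)[:,:,::-1]
    ims.append(cv2.resize(im[c[1]-50:c[1]+50,c[0]-50:c[0]+50],None,fx=4,fy=4,interpolation=cv2.INTER_CUBIC))
    if n=="top":print((proj(n,world(P,[grip(.089,0),grip(.089,.2)]))-c+50)*4+[400,0])
cv2.imwrite("pics/c7.png",np.hstack(ims))
```

```text
t 12.0 delta [ 0.1604 -0.259   0.1114] pinch in locker [-0.2343 -0.2274  0.2355] rpy [ 3.141e+00 -1.000e-03 -1.250e-01] F [0.1 0.7 0.8] w 0.0516 0.0
[[561.0474892  243.43838883]
 [559.93541058 238.04560204]]
```

View pics/c7.png

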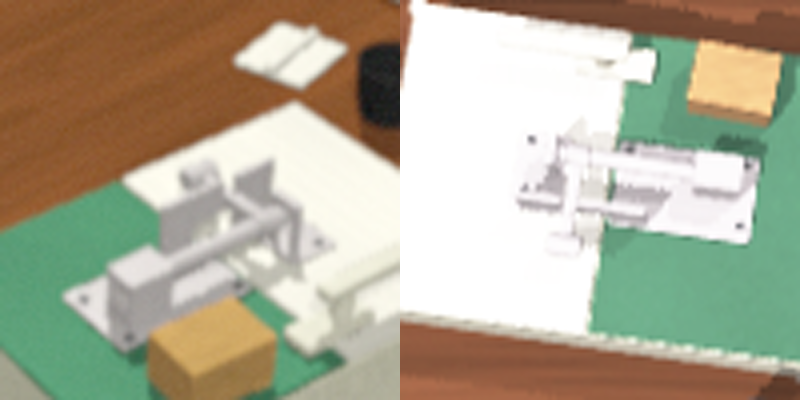

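The grip is at (563,243) in the top view, against a predicted (561,243) for level. The arm sits in the notch and the other things look undisturbed.

```bash
python3 -c "from station import ctrl;print(ctrl.hand_in())"
```

```text
the job is handed in; nothing more can be done
None
```

The hatch is locked: the bolt is thrown, its handle lies level in the keeper notch, and the gripper has let go and moved clear. I handed the job in at about 12 s; the hand-in did not report a verdict.

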